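# Bolt down the bread cutter with the ratchet wrench and clip the wrench away

### The job

Bolt the bread cutter down to the counter: fit the ratchet wrench over the hold-down nut in the corner of its foot and swing it back and forth, letting it click freely on each return and without taking it off the nut, until the nut is fully tight and turns no further. Turn the nut only with the wrench, and then press the wrench's handle down into its spring clip on the counter until it sits fully home with the sprung jaw closed over it; leave the bread, plain spanner, brush, scraper and can where they are.

Things in the scene. Friction and masses are not known exactly. Their poses are not given: they have to be found in the camera images.
- wrench_grip (a point): Middle of the handle of the loose ratchet ring wrench (plain steel, 200 mm long, 0.4 kg, lying flat): a flat-sided rubber grip (44 long, 18 wide, 21 mm high) around this point on a round bar, 16 mm diameter, bare to 53 mm on the ring's side and 60 mm on the other, then a 24 mm knob. On the bar's axis, 12 mm above the underside. x runs to the ring; z is up, out of the lever's side.
- wrench_ring (a point): Centre of the wrench's ring (60 mm across, 24 mm thick), 100 mm from wrench_grip. In it turns a hexagon socket, 32 mm across flats, right through, lower edge bevelled, at an unknown angle: set on the nut it usually stands 10 to 13 mm proud, until up to 60 degrees of clockwise turning in small steps match the flats and it drops. Press lightly, about 6 N: more tips it in the hand.
- wrench_pawl (a point): Ratchet of the wrench, in the neck 26 mm from the ring's axis towards the handle, 12 mm above the underside. Lever side up, the wrench drives its socket clockwise seen from above and clicks freely counter-clockwise with a very light drag, on 20-degree teeth. After a return stroke up to about 35 degrees of play pass before it drives again.
- nut_center (a point): In the hold-down nut, a plain steel hexagon dome nut (30 mm across flats; hexagon 17 mm high, its top 2.5 mm bevelled; round dome up to 67 mm above the counter), 45 mm above the counter; z up, x and y turn with the nut. It lies on a 41 mm washer, top 37 mm above the counter: with the wrench fully down its ring rests there, so wrench_ring and the level handle are 49 mm above the counter.
- nut (a joint): How far the nut is turned, rad: grows as it is tightened (clockwise from above); 0.2 to 0.8 at the start, 3.0 at most, where it stops hard: fully tight. Until then it turns with an even friction of about 0.32 N m (some 3 N at the middle of the wrench's handle) and stays where it is left.
- stud (a point): On the nut's axis at the washer's top, 37 mm above the counter; its axes turn with the fixed bread cutter. Walls: the cutter's steel base (board to 88 mm high) at x = 63 mm, y = 100 to -320 mm; the pivot casting (78 mm high in front, 95 mm by the nut, 200 mm far behind) at y = 58 to 104 mm, x = -118 mm on. The handle has room only from this frame's -y to its -x direction and a little past both.
- clip_seat (a point): Spring clip for the wrench's handle, fixed on the counter: two forks (at x = 38 and -38 mm, 14 mm wide, slot 20 mm) on a plate 150 x 66 mm. The point is midway between the forks on the axis of a seated handle, 48 mm above the counter, x along the handle, z up. The wrench fits either way round, rubber grip between the forks (9 mm to spare each way); the rims flare up to 78 mm above the counter.
- jaw (a joint): Opening of the clip's sprung jaw, rad: 0 closed, about 0.15 to 0.2 as the handle passes. It hinges low on the clip's +y side; its sloping noses over both forks (13 mm off centre at 85 mm above the counter, 2 mm at 59 mm) are pushed aside by a handle pressed straight down with some 5 to 15 N in all, and snap back over it.
- loaf_mid (a point): Bystander: piece of baguette, 132 mm long, lying loose on the cutter's board in front of the blade, up to 146 mm above the counter; this is its middle.
- spanner: Bystander: plain flat spanner, 190 mm long, an open jaw at one end and a small eye at the other, no ratchet; origin under its middle.
- brush: Bystander: hand brush, 170 mm long; origin under its middle.
- shaker: Bystander: metal can 66 mm across, 130 mm high; origin under its centre.
- scraper: Bystander: dough scraper, steel blade 85 x 130 mm with a round wooden grip along one edge; origin underneath.
Mind the look-alikes: they are no part of the job. What is shaped like the part that bears clip_seat but pink or turquoise is not meant.

How it is judged:
On the way, in this order (a step that is already met when the one before it is completed fails the run):
1. the wrench's ring is fully down over the nut (horizontal distance between wrench_ring and nut_center below 0.005 m and z of wrench_ring in the frame of nut_center below 0.008 m), for 0.2 s.
2. the nut is fully tight, with the wrench still on it (all of step 1 and value of joint nut above 2.92 rad), for 0.2 s.
At the end, for the whole second after the job is handed in: The nut is fully tight (joint nut above 2.92 rad) and the wrench is at rest in the clip: the middle of its handle within 3 mm of the seat's axis in height and sideways and within 12 mm along it, the handle within 0.1 rad of the clip's axis (either way round), the jaw closed over it (below 0.05 rad) (value of joint nut above 2.92 rad and z of wrench_grip in the frame of clip_seat between -0.003 and 0.003 m and y of wrench_grip in the frame of clip_seat between -0.003 and 0.003 m and x of wrench_grip in the frame of clip_seat between -0.012 and 0.012 m and angle between the x axis of wrench_grip and the x axis of clip_seat, either way round below 0.1 rad and value of joint jaw below 0.05 rad and linear speed of wrench below 0.02 m/s); the robot touches nothing.
It fails at once if the wrench is taken off the nut (ring more than 20 mm above nut_center or over 15 mm aside) when the nut is part-turned, between 1.3 and 2.9 rad (value of joint nut between 1.3 and 2.9 rad and (z of wrench_ring in the frame of nut_center above 0.02 m or horizontal distance between wrench_ring and nut_center above 0.015 m)).
It fails at once if the nut is touched with the fingers (more than 1 N) (contact force between the fingers and nut above 1 N).
It fails at once if a bystander is moved by more than 30 mm (distance of any of loaf_mid, spanner, brush, shaker, scraper from where it was at the start of the episode above 0.03 m).
It also fails if it takes over 72 s, if anything falls off the work surface, if the arm or the gripper's body presses on something with over 40 N, if the wrist force passes 120 N, or if a joint passes its speed limit or range.

### The arm

A 6-joint arm with a two-finger parallel gripper is mounted at the origin on the work surface. World frame = base frame: x ahead of the robot, y to its left, z up, the work surface at z = 0. Lengths are in m, angles in rad, forces in N, time in s.
With the tool pointing down it reaches from about 0.35 to 0.975 m from the base axis. Payload 7.1 kg.
Tool frame: the origin (TCP) lies midway between the tips of the shut fingers; the grasp point (between the pads) lies 19 mm behind it (manip.grasp_offset is the distance from the TCP to the grasp point, in m); z points along the fingers, y is the line along which they close (so a half turn about z gives the same grasp; the last joint's range is limited). The gripper opens to 88 mm and grips with 3 to 60 N. Pads are 20 mm wide; open, the fingers measure 115 mm over their backs; the gripper's body (75 mm by 178 mm) begins 61 mm behind the grasp point.
Start: joints at [1.11, 0.423, 1.63, -0, 1.089, -0.019], TCP at [0.267, 0.565, 0.223] pointing down, gripper open.
Joint ranges: [-3, 3], [-0.9, 2.11], [0.09, 2.58], [-1.31, 4.45], [0.11, 2.69], [-2.54, 2.54]. Speed limits (rad/s): [2.39, 2.39, 3.01, 3.14, 3.14, 3.14].

### API

Orientations are given as a rotation vector (axis times angle).
In Python, from rig import manip gives the robot as it stands.
- The arm moves only by the tool jog_arm, never from a script. Its argument "deltas" is text: rows parted by semicolons, each of 4 numbers parted by spaces: the shift along the tool's x, y, z in m, then the turn about the tool's z in degrees. A call has 1 to 10 rows; each row is the pose to reach, as a shift and turn from the pose commanded when the call began, along the tool's axes at that moment; what a row does not reach only later rows make up. A row lasts 1/12 s, in which the tool goes at most 41.7 mm and 7.16 degrees, less where a joint would pass 70% of its speed; a pose out of reach is approached as far as the arm can. A call with a gripper value outside its range is refused whole. "gripper" is the closure, from -1 (fully open) to 1 (shut), set as the call begins (left out, the last holds). The fingers move at their own pace and stop on an object; "newtons" is the grip in N (left out, the last holds). Time passes only in rows, so rows that repeat a pose let the fingers close. It gives the time, the measured TCP pose, the force, the opening and the grip force at its end, in the units of the state.
- manip.get_state(): the state, without advancing time (a new reading comes with each control period).
- manip.get_image(name): name is "side" or "top" or "wrist"; returns a dict with "color" (420x560x3 uint8, red, green, blue), "vfov" (degrees; the focal length in pixels is half the picture's height over the tangent of half this angle, whatever the lens; pixels are square), "cx", "cy" (the principal point, pixels), "k1" (the pictures are not rectified: a ray, as slopes to the right and down, at radius r is drawn at 1 + k1 r^2 times it, then the intrinsics apply), "eye" and "rotation" of the camera in the world; the wrist camera has in their place "tool_from_camera" (4x4, takes a point from camera to tool coordinates, whose origin is the TCP and whose axes are the flange's). Camera axes: x right, y down, z forward; pixel columns grow to the right and rows downward; lengths in m; the calibration is good to about 2 mm. A picture is of the moment at which its call begins: read the wrist's pose just before it. There is no depth.
- manip.hand_in(): hands the job in; it is judged then, once.
Trained networks look in the newest picture that a camera, given by its name, has taken for a name from the list of things; names that differ only in an ending like _2 or _b are one class to them, and where a whole thing is asked for, a point or a joint stands for the part that bears it (a point fixed in the world has none). Each returns a list of dicts, best first, with "score" (0 to 1); they miss things now and then, are a little off and sometimes report something else, mostly with a low value. They report only what shows in the picture. A call takes as long as a camera call. They do not tell look-alikes from the thing itself.
- manip.masks_of(camera, thing): "region" (420x560 bool, what is visible of it) and "rect" ([left, top, right, bottom] in pixels, round what is visible of it).
The state is a dict: "t": time; "q": joint angles; "joint_velocities": joint speeds; "joint_efforts": joint torques, N m; "position": TCP position; "eef_rot": TCP orientation; "contact_force": force on the tool from outside, world axes, zero at the start; "torque": the same for the moment, N m; "gripper_width": finger opening in m; "grasp_force": force on a finger pad.
Only numpy, scipy, OpenCV 4.12 (cv2) and the standard library are available. Lean on these libraries where they do the work, as an engineer would, in place of code of your own. Each camera call takes 0.05 s, during which the arm holds its last target. There are 200 camera calls.

## Working session

There is one attempt and no reset: what is moved stays moved. The work goes in short steps, Python scripts to look and compute and a tool call to move; the robot and the scene stay as the last step left them, time stands still between calls to the robot, and variables do not carry over. Pictures are saved under pics/ and viewed, at most 10 in all, crops included, and the job is handed in when it is done.

Besides the shell and the picture viewer there is one more tool, called after ">>>" in YAML: its name, and indented under it one key for each argument. jog_arm: Moves the arm, as the interface text tells. Its arguments: {"type":"object","properties":{"deltas":{"type":"string"},"gripper":{"type":"number"},"newtons":{"type":"number"}},"required":["deltas"]}

```bash
mkdir -p pics; ls; cat > h.py <<'E'
import numpy as np, cv2
from rig import manip
from scipy.spatial.transform import Rotation as R
def cam(name):
    s=manip.get_state(); d=manip.get_image(name)
    if name=="wrist":
        T=np.eye(4);T[:3,:3]=R.from_rotvec(s["eef_rot"]).as_matrix();T[:3,3]=s["position"]
        T=T@np.array(d["tool_from_camera"]); d["eye"]=T[:3,3]; d["rotation"]=T[:3,:3]
    d["eye"]=np.array(d["eye"]);d["rotation"]=np.array(d["rotation"])
    if d["rotation"].shape!=(3,3): d["rotation"]=R.from_rotvec(d["rotation"]).as_matrix()
    d["f"]=d["color"].shape[0]/2/np.tan(np.radians(d["vfov"])/2)
    d["K"]=np.array([[d["f"],0,d["cx"]],[0,d["f"],d["cy"]],[0,0,1]]); d["D"]=np.array([d["k1"],0,0,0,0.])
    return d
def ray(d,uv):
    p=cv2.undistortPoints(np.array(uv,float).reshape(-1,1,2),d["K"],d["D"]).reshape(-1,2)
    return np.c_[p,np.ones(len(p))]@d["rotation"].T
def at(d,uv,z):
    r=ray(d,uv); return d["eye"]+r*((z-d["eye"][2])/r[:,2])[:,None]
def proj(d,P):
    c=(np.array(P,float).reshape(-1,3)-d["eye"])@d["rotation"]
    return cv2.projectPoints(c,np.zeros(3),np.zeros(3),d["K"],d["D"])[0].reshape(-1,2)
def save(d,n): cv2.imwrite(f"pics/{n}.png",d["color"][:,:,::-1])
E
python3 - <<'E'
from h import *
for c in ("top","side"):
    d=cam(c); save(d,c+"0"); print(c,d["eye"],d["f"])
    for n in ("wrench_grip","wrench_ring","wrench_pawl","nut_center","clip_seat","jaw","stud","loaf_mid","spanner","brush","shaker","scraper"):
        for m in manip.masks_of(c,n)[:3]:
            r=m["region"]; ys,xs=np.nonzero(r); print(n,round(m["score"],2),m["rect"],xs.mean().round(1),ys.mean().round(1),at(d,[xs.mean(),ys.mean()],0.03)[0].round(3))
print(manip.get_state())
E
```

```text
pics
top [ 0.15720388 -0.13060789  1.75160584] 473.9650413130203
wrench_grip 0.91 [142.2, 167.0, 156.5, 219.8] 147.6 187.5 [0.551 0.348 0.03 ]
wrench_ring 0.94 [139.0, 166.3, 155.1, 220.0] 147.5 186.8 [0.553 0.348 0.03 ]
wrench_pawl 0.75 [139.5, 167.1, 157.5, 219.6] 147.6 188.8 [0.545 0.348 0.03 ]
nut_center 0.62 [227.9, 164.6, 238.1, 173.1] 233.0 171.0 [0.62  0.029 0.03 ]
clip_seat 0.97 [307.8, 200.3, 332.9, 244.2] 320.8 221.9 [ 0.433 -0.301  0.03 ]
clip_seat 0.8 [350.1, 218.3, 382.5, 258.6] 366.4 240.7 [ 0.366 -0.469  0.03 ]
clip_seat 0.75 [408.8, 218.2, 436.3, 254.0] 421.3 235.3 [ 0.389 -0.675  0.03 ]
jaw 0.6 [315.5, 210.6, 325.4, 232.6] 317.9 218.9 [ 0.444 -0.291  0.03 ]
jaw 0.52 [307.7, 202.4, 332.1, 246.0] 320.3 221.1 [ 0.435 -0.299  0.03 ]
jaw 0.5 [319.4, 304.7, 320.3, 305.9] 322.0 304.0 [ 0.135 -0.306  0.03 ]
stud 0.66 [196.8, 93.9, 361.9, 206.5] 251.2 137.4 [ 0.753 -0.036  0.03 ]
stud 0.56 [355.2, 171.6, 381.4, 203.1] 369.1 185.0 [ 0.576 -0.483  0.03 ]
loaf_mid 0.66 [278.3, 125.9, 317.6, 142.5] 296.6 133.1 [ 0.774 -0.209  0.03 ]
loaf_mid 0.31 [161.7, 136.9, 181.1, 164.5] 170
[... 1771 characters left out ...]
 array([ 1.10998630e+00,  4.23105401e-01,  1.62989632e+00,  9.10028266e-06,
        1.08857502e+00, -1.90106896e-02]), 'joint_velocities': array([-1.03740137e-03,  4.51452532e-04, -2.16243305e-03, -2.28698053e-05,
       -1.13296905e-03,  1.14393612e-03]), 'joint_efforts': array([-6.70421014e-04, -5.44576657e+01, -2.74037290e+01,  6.44631637e-02,
        1.68255565e-02,  3.94820177e-09]), 'position': array([0.26720676, 0.56499309, 0.22267314]), 'eef_rot': array([-6.88352147e-01, -3.06524881e+00, -2.72824440e-05]), 'contact_force': array([ 0.3074842 , -0.16731579,  0.15199811]), 'torque': array([-0.00492458,  0.01328832,  0.02184701]), 'grasp_force': 0.0, 'gripper_width': 0.08737509815217577}
```

```bash
python3 - <<'E'
import cv2
a=cv2.imread("pics/top0.png")[85:265,125:445]; cv2.imwrite("pics/a.png",cv2.resize(a,None,fx=2.5,fy=2.5,interpolation=cv2.INTER_CUBIC))
E
```

```text
(no output)
```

View pics/a.png

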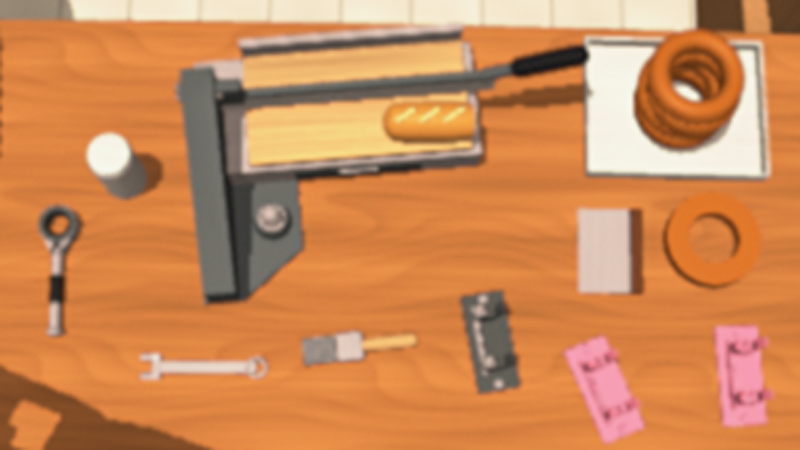

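View pics/side0.png

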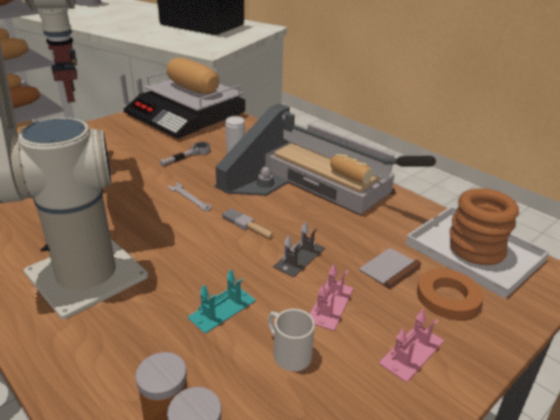

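```bash
cat >> h.py <<'E'
def go(x,y,z,ang):
    s=manip.get_state(); M=R.from_rotvec(s["eef_rot"]).as_matrix()
    d=M.T@(np.array([x,y,z])-s["position"]); a=np.degrees(np.arctan2(M[1,0],M[0,0]))
    t=(a-ang+180)%360-180
    return np.r_[(d*1000).round(1),round(t,2)]
E
python3 - <<'E'
from h import *
d=cam("top")
print(at(d,[[149,175],[147.4,200.6],[147.4,217.8]],.012).round(4))
print("nut",at(d,[[233.4,172.6]],.06).round(4),"clip",at(d,[[321.4,221.4]],.04).round(4))
print(np.round(manip.get_image("wrist")["tool_from_camera"],3))
g=at(d,[[147.4,200.6]],.012)[0]
print(go(g[0],g[1],.22,0))
E
```

```text
[[0.6036 0.3509 0.012 ]
 [0.504  0.3501 0.012 ]
 [0.4383 0.3456 0.012 ]]
nut [[0.6056 0.0242 0.06  ]] clip [[ 0.4328 -0.3024  0.04  ]]
[[-0.    -0.956 -0.293  0.081]
 [ 1.    -0.    -0.001  0.   ]
 [ 0.001 -0.293  0.956 -0.162]
 [ 0.     0.     0.     1.   ]]
[-306.    -93.      2.7   154.69]
```

>>> jog_arm:
  deltas: "-.306 -.093 0 155;-.306 -.093 0 155;-.306 -.093 0 155;-.306 -.093 0 155;-.306 -.093 0 155;-.306 -.093 0 155;-.306 -.093 0 155;-.306 -.093 0 155;-.306 -.093 0 155;-.306 -.093 0 155"

```text
t: 2.23
position: [0.5056, 0.3484, 0.2226]
eef_rot: [2.362, 2.072, 0.0]
contact_force: [-0.4, -0.0, -0.9]
gripper_width: 0.0875
grasp_force: 0.0
```

```bash
python3 -c "
from h import *
print(go(.504,.350,.17,0),manip.get_state()['position'])"
```

```text
[ 1.4  -1.8  52.6  82.52] [0.50560536 0.3483885  0.22262302]
```

>>> jog_arm:
  deltas: ".001 -.002 0 82;.001 -.002 0 82;.001 -.002 0 82;.001 -.002 0 82;.001 -.002 0 82;.001 -.002 0 82;.001 -.002 0 82;.001 -.002 0 82;.001 -.002 0 82;.001 -.002 0 82"

```text
t: 3.07
position: [0.5022, 0.3513, 0.2227]
eef_rot: [3.127, 0.304, -0.0]
contact_force: [0.3, 0.1, 0.4]
gripper_width: 0.0878
grasp_force: 0.0
```

>>> jog_arm:
  deltas: "0 0 0 12;0 0 0 12;0 0 0 12;0 0 0 12"

```text
t: 3.4
position: [0.5022, 0.3513, 0.2227]
eef_rot: [-3.142, 0.011, -0.0]
contact_force: [-0.4, 0.2, 0.4]
gripper_width: 0.0877
grasp_force: 0.0
```

```bash
python3 - <<'E'
from h import *
d=cam("wrist"); save(d,"w1"); print(go(.504,.35,.22,0))
for n in ("wrench_grip","wrench_ring"):
    for m in manip.masks_of("wrist",n)[:2]:
        r=m["region"].astype(np.uint8); print(n,m["score"],m["rect"],cv2.minAreaRect(cv2.findNonZero(r)))
        p=at(d,cv2.findNonZero(r).reshape(-1,2),.015)[:,:2]
        b=cv2.minAreaRect((p*1000).astype(np.float32)); print(b)
E
```

```text
[ 1.8   1.3   2.7  -0.39]
wrench_grip 0.7 [250.3, 61.0, 300.6, 230.1] ((274.5, 145.5), (169.0, 51.0), 90.0)
((534.6423950195312, 356.40826416015625), (58.474613189697266, 202.277587890625), 89.57703399658203)
wrench_ring 0.65 [250.2, 59.8, 301.1, 228.2] ((284.0946350097656, 144.06756591796875), (167.8513641357422, 52.114479064941406), 80.53767395019531)
((535.9540405273438, 345.6881103515625), (201.19857788085938, 59.288883209228516), 7.991502285003662)
```

View pics/w1.png

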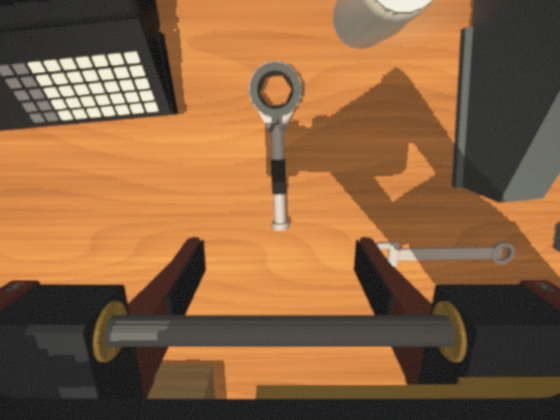

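The ring shows at (275.5, 90), the rubber grip at (279, 177) and the knob at (281, 225); the can stands at top right and the spanner at right.

```bash
python3 - <<'E'
from h import *
d=cam("wrist")
p=at(d,[[275.5,90],[279,177],[281,225]],.018); print(p.round(4))
a=np.degrees(np.arctan2(*(p[0]-p[2])[1::-1])); print(a, np.linalg.norm(p[0]-p[1]))
u=(p[0]-p[2]);u/=np.linalg.norm(u)
g=p[0]-.1*u; print(g); print(go(g[0],g[1],.003,a))
E
```

```text
[[0.6052 0.3546 0.018 ]
 [0.5047 0.3515 0.018 ]
 [0.4416 0.3495 0.018 ]]
1.8031908754883725 0.10053234866682864
[0.5052783 0.3514933 0.018    ]
[ 3.100e+00 -2.000e-01  2.197e+02 -2.270e+00]
```

>>> jog_arm:
  deltas: ".003 0 .04 -2.3;.003 0 .08 -2.3;.003 0 .12 -2.3;.003 0 .16 -2.3;.003 0 .19 -2.3;.003 0 .208 -2.3;.003 0 .218 -2.3;.003 0 .218 -2.3"

```text
t: 4.27
position: [0.504, 0.3505, 0.0025]
eef_rot: [3.139, 0.049, -0.005]
contact_force: [0.3, -0.1, -0.0]
gripper_width: 0.0877
grasp_force: 0.0
```

>>> jog_arm:
  deltas: "0 0 0 0;0 0 0 0;0 0 0 0;0 0 0 0;0 0 0 0;0 0 0 0"
  gripper: 1
  newtons: 45

```text
t: 4.77
position: [0.5055, 0.3515, 0.0054]
eef_rot: [-3.141, -0.048, -0.002]
contact_force: [0.2, -0.4, -0.4]
gripper_width: 0.0513
grasp_force: 0.0
```

>>> jog_arm:
  deltas: "0 0 0 0;0 0 0 0;0 0 0 0;0 0 0 0;0 0 0 0;0 0 0 0;0 0 0 0"

```text
t: 5.35
position: [0.5052, 0.3514, 0.0046]
eef_rot: [-3.141, -0.048, 0.0]
contact_force: [-0.0, 1.0, -0.2]
gripper_width: 0.0176
grasp_force: 45.0
```

>>> jog_arm:
  deltas: "0 0 -.04 0;0 0 -.08 0;0 0 -.12 0;0 0 -.16 0;0 0 -.18 0;0 0 -.18 0"

```text
t: 5.85
position: [0.5074, 0.3527, 0.1896]
eef_rot: [-3.137, -0.048, -0.011]
contact_force: [1.0, 0.1, -4.0]
gripper_width: 0.0176
grasp_force: 45.0
```

```bash
python3 - <<'E'
from h import *
s=manip.get_state(); print(s["position"],s["gripper_width"],s["grasp_force"],s["contact_force"])
print(go(.5056,.0242-.1+.17,.22,90))
print(go(.6056,.0242-.1,.22,90))
E
```

```text
[0.5073863  0.35272272 0.18957367] 0.017580879245761512 44.99531149864197 [ 0.99506796  0.06683541 -3.96933571]
[ -9.4  258.2  -31.6  -88.26]
[ 85.3  431.2  -31.7  -88.26]
```

>>> jog_arm:
  deltas: "0 .04 -.03 -7;0 .08 -.03 -14;0 .12 -.03 -21;0 .16 -.03 -28;0 .2 -.03 -35;0 .24 -.03 -42;0 .28 -.03 -49;0 .32 -.03 -56;-.005 .36 -.03 -63;-.01 .4 -.03 -70"

```text
t: 6.68
position: [0.5077, -0.0289, 0.2122]
eef_rot: [-2.6, -1.76, 0.005]
contact_force: [1.6, 0.3, -5.1]
gripper_width: 0.0176
grasp_force: 45.0
```

>>> jog_arm:
  deltas: "-.009 .01 0 -7;-.018 .02 0 -14;-.018 .026 0 -18.3;-.018 .026 0 -18.3;-.018 .026 0 -18.3;-.018 .026 0 -18.3"

```text
t: 7.18
position: [0.5256, -0.0532, 0.2132]
eef_rot: [-2.295, -2.142, 0.003]
contact_force: [0.3, -0.3, -4.9]
gripper_width: 0.0177
grasp_force: 45.0
```

```bash
python3 - <<'E'
from h import *
d=cam("wrist"); save(d,"w2"); s=manip.get_state(); print(s["position"],s["contact_force"],s["grasp_force"],go(.51,-.076,.22,90))
for n in ("nut_center","stud","wrench_ring"):
    for m in manip.masks_of("wrist",n)[:2]:
        r=m["region"].astype(np.uint8); (c,rr)=cv2.minEnclosingCircle(cv2.findNonZero(r)); print(n,m["score"],m["rect"],c,rr,at(d,[c],.055))
E
```

```text
[ 0.52578962 -0.05307394  0.21359485] [ 0.32370154  0.30470853 -3.20011113] 44.97700273990631 [-23.9 -14.2  -6.4  -3.9]
nut_center 0.97 [346.0, 90.0, 376.8, 121.0] (362.9230651855469, 103.52884674072266) 17.50385856628418 [[0.61457717 0.02822843 0.055     ]]
stud 0.98 [224.7, 0.0, 560.0, 358.5] (391.9381103515625, 147.27268981933594) 222.70823669433594 [[ 0.64522481 -0.01734607  0.055     ]]
wrench_ring 0.74 [135.1, 0.0, 176.5, 115.7] (151.5, 57.5) 59.55259704589844 [[0.41106056 0.08473552 0.055     ]]
wrench_ring 0.65 [345.2, 86.8, 378.2, 123.0] (363.0, 103.0) 18.027854919433594 [[0.61464875 0.02872805 0.055     ]]
```

View pics/w2.png

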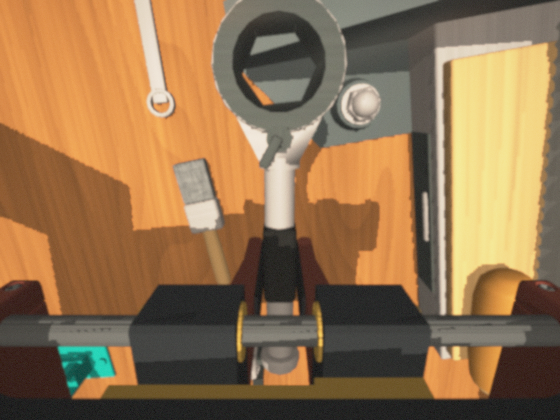

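The ring is centred near (280, 57), the nut and washer near (360, 104), and the board's front edge runs down at x≈425. One closer crop of the nut.

```bash
python3 - <<'E'
import cv2
a=cv2.imread("pics/w2.png")[0:150,205:405]; cv2.imwrite("pics/b.png",cv2.resize(a,None,fx=4,fy=4,interpolation=cv2.INTER_CUBIC))
E
```

```text
(no output)
```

View pics/b.png

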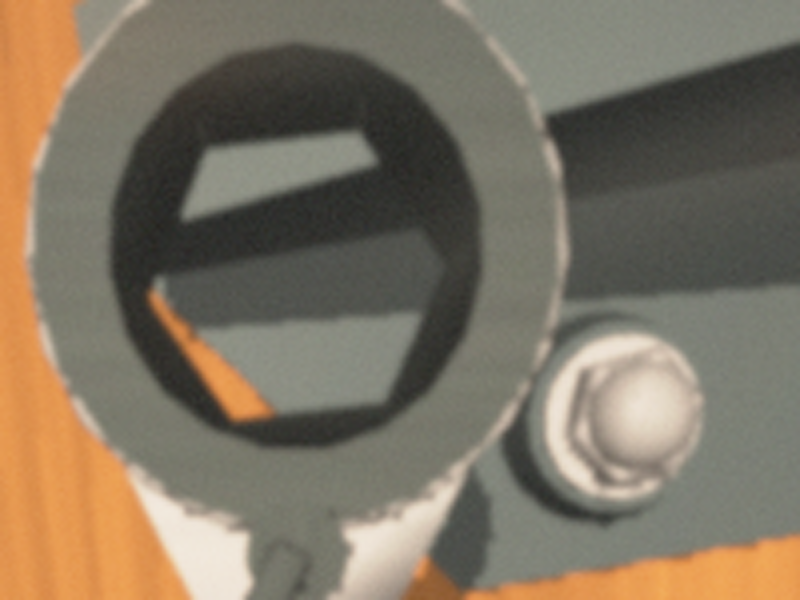

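```bash
python3 - <<'E'
from h import *
d=cam("wrist"); s=manip.get_state(); p=s["position"]
w=at(d,[[361.3,104.3]],.037)[0]; dm=at(d,[[366.3,103]],.058)[0]; print("washer",w,"dome",dm)
M=R.from_rotvec(s["eef_rot"]).as_matrix()
for h in(.019,.021): r=at(d,[[279,61.1]],p[2]+h)[0]; print("ring in tool",M.T@(r-p))
e=at(d,[[415,130],[432,330]],.088); print("board edge dir",np.degrees(np.arctan2(*(e[0]-e[1])[1::-1])),e)
E
```

```text
washer [0.61894236 0.02782276 0.037     ] dome [0.61853223 0.02871343 0.058     ]
ring in tool [ 0.10121308 -0.00018153 -0.01900233]
ring in tool [ 0.10092998 -0.00017713 -0.02100232]
board edge dir 98.50667871178668 [[ 0.65576275  0.0018034   0.088     ]
 [ 0.6894071  -0.2231368   0.088     ]]
```

```bash
python3 - <<'E'
from h import *
d=cam("wrist")
e=at(d,[[437,50],[447,355]],.088); print("board edge dir",np.degrees(np.arctan2(*(e[0]-e[1])[1::-1])),e)
print(go(.6328,-.0717,.105,98))
L=101
for st in (5,10):
  print("; ".join(f"{(L-L*np.cos(np.radians(t)))/1000:.4f} {-L*np.sin(np.radians(t))/1000:.4f} 0 {t}" for t in range(st,st*10+1,st)))
print("; ".join(f"{(L-L*np.cos(np.radians(t)))/1000:.4f} {-L*np.sin(np.radians(t))/1000:.4f} 0 {t}" for t in range(-6,-61,-6)))
E
```

```text
board edge dir 96.86386732741218 [[ 0.6708092   0.06809519  0.088     ]
 [ 0.71033669 -0.26027854  0.088     ]]
[-11.3  107.2  109.7  -11.83]
0.0004 -0.0088 0 5; 0.0015 -0.0175 0 10; 0.0034 -0.0261 0 15; 0.0061 -0.0345 0 20; 0.0095 -0.0427 0 25; 0.0135 -0.0505 0 30; 0.0183 -0.0579 0 35; 0.0236 -0.0649 0 40; 0.0296 -0.0714 0 45; 0.0361 -0.0774 0 50
0.0015 -0.0175 0 10; 0.0061 -0.0345 0 20; 0.0135 -0.0505 0 30; 0.0236 -0.0649 0 40; 0.0361 -0.0774 0 50; 0.0505 -0.0875 0 60; 0.0665 -0.0949 0 70; 0.0835 -0.0995 0 80; 0.1010 -0.1010 0 90; 0.1185 -0.0995 0 100
0.0006 0.0106 0 -6; 0.0022 0.0210 0 -12; 0.0049 0.0312 0 -18; 0.0087 0.0411 0 -24; 0.0135 0.0505 0 -30; 0.0193 0.0594 0 -36; 0.0259 0.0676 0 -42; 0.0334 0.0751 0 -48; 0.0416 0.0817 0 -54; 0.0505 0.0875 0 -60
```

>>> jog_arm:
  deltas: "-.004 .035 0 -4;-.008 .07 0 -8;-.0113 .107 0 -12;-.0113 .107 .03 -12;-.0113 .107 .065 -12;-.0113 .107 .095 -12;-.0113 .107 .109 -12;-.0113 .107 .109 -12;-.0113 .107 .109 -12"

```text
t: 8.23
position: [0.6328, -0.0719, 0.1058]
eef_rot: [-2.057, -2.374, 0.001]
contact_force: [0.7, -0.1, -4.7]
gripper_width: 0.018
grasp_force: 45.0
```

```bash
python3 - <<'E'
from h import *
d=cam("wrist"); s=manip.get_state(); print(go(.6328,-.0717,.105,98),s["contact_force"],s["grasp_force"])
print("exp nut px",proj(d,[[.6187,.0283,.067],[.6187,.0283,.037]]))
c=cv2.resize(d["color"][0:150,205:405],None,fx=4,fy=4,interpolation=cv2.INTER_CUBIC); cv2.imwrite("pics/c.png",c[:,:,::-1])
E
```

```text
[ 0.5  -1.    2.1   0.17] [ 0.56457741  0.790239   -4.46487574] 44.97723340988159
exp nut px [[279.77145436  75.62361185]
 [279.78726257  80.25808727]]
```

View pics/c.png

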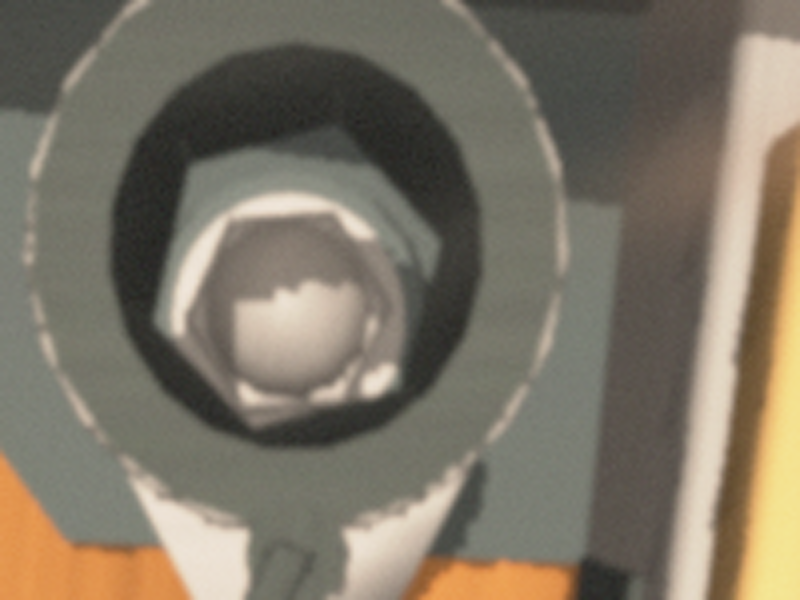

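The dome is centred in the ring's hole at about (279, 76), and the socket needs roughly 15° clockwise to match the nut.

>>> jog_arm:
  deltas: ".0005 -.001 .02 0;.0005 -.001 .035 0;.0005 -.001 .045 0;.0005 -.001 .049 0;.0005 -.001 .049 0"

```text
t: 8.7
position: [0.6321, -0.0717, 0.0572]
eef_rot: [2.057, 2.374, 0.001]
contact_force: [-0.4, 0.1, -4.0]
gripper_width: 0.0179
grasp_force: 45.0
```

>>> jog_arm:
  deltas: "0 0 .001 0;0 0 .002 0;0 0 .003 0;0 0 .003 0"

```text
t: 9.03
position: [0.6318, -0.0714, 0.0542]
eef_rot: [-2.058, -2.374, -0.001]
contact_force: [-1.6, 2.8, -1.8]
gripper_width: 0.0178
grasp_force: 45.0
```

>>> jog_arm:
  deltas: "0 0 .001 0;.0001 -.0035 .001 2;.0003 -.007 .001 4;.0005 -.0106 .001 6;.001 -.0141 .001 8;.0015 -.0175 .001 10;.0022 -.021 .001 12;.0022 -.021 .001 12"

```text
t: 9.7
position: [0.6101, -0.0726, 0.0526]
eef_rot: [-2.296, -2.144, 0.001]
contact_force: [-0.7, 0.2, -4.2]
gripper_width: 0.0175
grasp_force: 45.0
```

>>> jog_arm:
  deltas: "0 0 .0015 0;0 0 .003 0;0 0 .003 0;0 0 .003 0"

```text
t: 10.03
position: [0.6108, -0.0725, 0.0495]
eef_rot: [2.294, 2.146, -0.0]
contact_force: [-0.3, 0.1, -3.7]
gripper_width: 0.0175
grasp_force: 45.0
```

Going in, it seems; continue down in small steps.

>>> jog_arm:
  deltas: "0 0 .002 0;0 0 .004 0;0 0 .004 0;0 0 .004 0"

```text
t: 10.37
position: [0.6105, -0.0725, 0.0454]
eef_rot: [-2.294, -2.146, 0.0]
contact_force: [-0.6, 1.1, -4.7]
gripper_width: 0.0176
grasp_force: 45.0
```

```bash
python3 - <<'E'
from h import *
d=cam("wrist"); s=manip.get_state(); print(s["position"],s["contact_force"],s["torque"])
c=cv2.resize(d["color"][0:150,205:405],None,fx=4,fy=4,interpolation=cv2.INTER_CUBIC); cv2.imwrite("pics/d.png",c[:,:,::-1])
print(proj(d,[[.6187,.0283,.067]]))
E
```

```text
[ 0.61053443 -0.07252075  0.04554109] [-0.22730938  0.19847649 -4.5351548 ] [-0.12860448  0.13414611  0.00371591]
[[282.49070919  60.21081847]]
```

View pics/d.png

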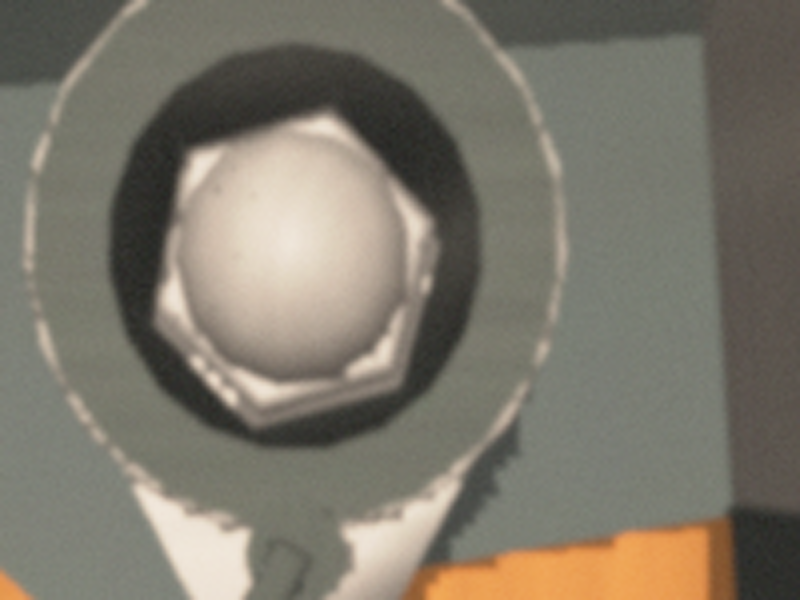

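The socket has dropped over the nut, which fills the hexagon at crop centre (295, 255). Now seat it fully.

>>> jog_arm:
  deltas: "0 0 .0015 0;0 0 .003 0;0 0 .0045 0;0 0 .0045 0;0 0 .0045 0"

```text
t: 10.83
position: [0.611, -0.0726, 0.0417]
eef_rot: [2.294, 2.145, 0.001]
contact_force: [0.1, -0.7, 2.6]
gripper_width: 0.0178
grasp_force: 45.0
```

>>> jog_arm:
  deltas: ".0006 -.0106 -.0005 6;.0022 -.021 -.0005 12;.0049 -.0312 -.0005 18;.0087 -.0411 -.0005 24;.0135 -.0505 -.0005 30;.0193 -.0594 -.0005 36;.0259 -.0676 -.0005 42;.0334 -.0751 -.0005 48;.0416 -.0817 -.0005 54;.0505 -.0875 -.0005 60"

```text
t: 11.67
position: [0.5267, -0.0162, 0.042]
eef_rot: [3.061, 0.704, 0.001]
contact_force: [-0.7, -1.8, -0.0]
gripper_width: 0.0174
grasp_force: 45.0
```

```bash
python3 - <<'E'
from h import *
s=manip.get_state(); M=R.from_rotvec(s["eef_rot"]).as_matrix()
print(s["position"],s["contact_force"],s["torque"],np.degrees(np.arctan2(M[1,0],M[0,0])),s["position"]+M@[.101,0,0])
d=cam("wrist")
c=cv2.resize(d["color"][0:150,205:405],None,fx=4,fy=4,interpolation=cv2.INTER_CUBIC); cv2.imwrite("pics/e.png",c[:,:,::-1])
E
```

```text
[ 0.52665853 -0.0162202   0.04200647] [-0.68662484 -1.80976115 -0.02209883] [-0.0388044  -0.17779168  0.24405174] 25.902961146701085 [0.61751156 0.02790146 0.04207556]
```

View pics/e.png

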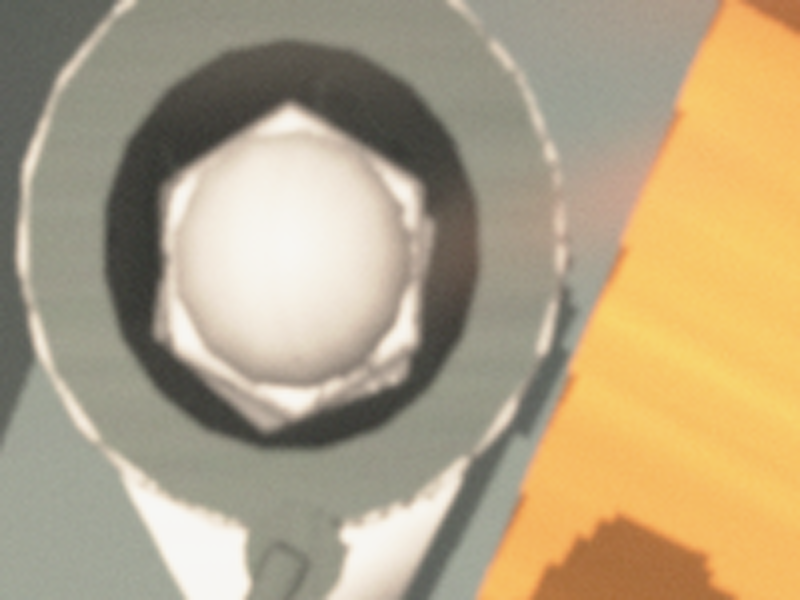

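>>> jog_arm:
  deltas: ".0006 -.0106 0 6;.0022 -.021 0 12;.0049 -.0312 0 18;.0087 -.0411 0 24;.0107 -.0453 0 26.5"

```text
t: 12.13
position: [0.5163, 0.0293, 0.0419]
eef_rot: [3.141, -0.013, 0.0]
contact_force: [-2.8, -5.9, 1.2]
gripper_width: 0.0177
grasp_force: 45.0
```

>>> jog_arm:
  deltas: ".0006 .0106 0 -6;.0022 .021 0 -12;.0049 .0312 0 -18;.0087 .0411 0 -24;.0135 .0505 0 -30;.0193 .0594 0 -36;.0259 .0676 0 -42;.0334 .0751 0 -48;.0416 .0817 0 -54;.0505 .0875 0 -60"

```text
t: 12.97
position: [0.567, -0.0591, 0.042]
eef_rot: [2.719, 1.573, 0.001]
contact_force: [-0.3, 4.3, -0.3]
gripper_width: 0.0176
grasp_force: 45.0
```

```bash
cat > st.py <<'E'
from h import *
s=manip.get_state(); M=R.from_rotvec(s["eef_rot"]).as_matrix()
print(s["t"],s["contact_force"].round(1),s["torque"].round(2),np.degrees(np.arctan2(M[1,0],M[0,0])).round(1),s["position"].round(4),(s["position"]+M@[.101,0,0]).round(4),s["grasp_force"])
E
python3 st.py
```

```text
12.9667 [-0.3  4.3 -0.3] [ 1.  -0.1  0.2] 60.1 [ 0.567  -0.0591  0.042 ] [0.6174 0.0284 0.042 ] 44.98695194721222
```

>>> jog_arm:
  deltas: ".0006 .0106 0 -6;.0022 .021 0 -12;.0049 .0312 0 -18;.0087 .0411 0 -24;.0135 .0505 0 -30;.0193 .0594 0 -36;.0259 .0676 0 -42;.0259 .0676 0 -42"

```text
t: 13.63
position: [0.6386, -0.0697, 0.0416]
eef_rot: [-1.973, -2.443, -0.0]
contact_force: [-3.9, 2.5, 1.9]
gripper_width: 0.0174
grasp_force: 45.0
```

>>> jog_arm:
  deltas: ".0006 -.0106 0 6;.0022 -.021 0 12;.0049 -.0312 0 18;.0087 -.0411 0 24;.0135 -.0505 0 30;.0193 -.0594 0 36;.0259 -.0676 0 42;.0334 -.0751 0 48;.0416 -.0817 0 54;.0505 -.0875 0 60"

```text
t: 14.47
position: [0.542, -0.0389, 0.042]
eef_rot: [2.937, 1.113, 0.002]
contact_force: [1.0, 0.4, -0.2]
gripper_width: 0.0178
grasp_force: 45.0
```

```bash
python3 st.py
```

```text
14.4667 [ 1.   0.4 -0.2] [ 0.29 -0.31  0.33] 41.5 [ 0.542  -0.0389  0.042 ] [0.6177 0.028  0.0421] 45.0022155046463
```

>>> jog_arm:
  deltas: ".0006 -.0106 0 6;.0022 -.021 0 12;.0049 -.0312 0 18;.0087 -.0411 0 24;.0135 -.0505 0 30;.0193 -.0594 0 36;.0259 -.0676 0 42"

```text
t: 15.05
position: [0.5162, 0.0287, 0.0419]
eef_rot: [3.141, -0.014, 0.001]
contact_force: [-1.8, -8.3, 0.2]
gripper_width: 0.0174
grasp_force: 45.0
```

```bash
python3 st.py
```

```text
15.05 [-1.8 -8.3  0.2] [-1.46 -0.05  0.17] -0.5 [0.5162 0.0287 0.0419] [0.6172 0.0278 0.042 ] 44.98391032218933
```

>>> jog_arm:
  deltas: ".0006 .0106 0 -6;.0022 .021 0 -12;.0049 .0312 0 -18;.0087 .0411 0 -24;.0135 .0505 0 -30;.0193 .0594 0 -36;.0259 .0676 0 -42;.0334 .0751 0 -48;.0416 .0817 0 -54;.0505 .0875 0 -60"

```text
t: 15.88
position: [0.567, -0.0592, 0.042]
eef_rot: [2.72, 1.572, 0.002]
contact_force: [0.9, 5.1, 0.9]
gripper_width: 0.0174
grasp_force: 45.0
```

>>> jog_arm:
  deltas: ".0006 .0106 0 -6;.0022 .021 0 -12;.0049 .0312 0 -18;.0087 .0411 0 -24;.0135 .0505 0 -30;.0193 .0594 0 -36;.0259 .0676 0 -42;.0259 .0676 0 -42"

```text
t: 16.55
position: [0.6386, -0.0698, 0.0417]
eef_rot: [-1.974, -2.443, -0.001]
contact_force: [-3.6, 0.8, 1.7]
gripper_width: 0.0176
grasp_force: 45.0
```

>>> jog_arm:
  deltas: ".0006 -.0106 0 6;.0022 -.021 0 12;.0049 -.0312 0 18;.0087 -.0411 0 24;.0087 -.0411 0 24"

```text
t: 16.97
position: [0.5943, -0.0704, 0.0418]
eef_rot: [-2.45, -1.966, 0.0]
contact_force: [-0.7, -0.1, 1.3]
gripper_width: 0.0176
grasp_force: 45.0
```

```bash
python3 st.py
```

```text
16.9667 [-0.7 -0.1  1.3] [0.27 0.03 0.04] 77.5 [ 0.5943 -0.0704  0.0418] [0.6162 0.0282 0.0418] 44.991740584373474
```

>>> jog_arm:
  deltas: ".0002 -.007 0 4;.001 -.0141 0 8;.0022 -.021 0 12;.0039 -.0278 0 16;.0061 -.0345 0 20"

```text
t: 17.38
position: [0.5647, -0.0575, 0.0421]
eef_rot: [2.748, 1.518, 0.003]
contact_force: [3.4, -2.9, -1.0]
gripper_width: 0.0176
grasp_force: 45.1
```

>>> jog_arm:
  deltas: ".0002 -.007 0 4;.001 -.0141 0 8;.0022 -.021 0 12;.0039 -.0278 0 16"

```text
t: 17.72
position: [0.5423, -0.0392, 0.0418]
eef_rot: [2.934, 1.12, 0.001]
contact_force: [-1.9, 3.1, 0.3]
gripper_width: 0.0177
grasp_force: 45.0
```

```bash
python3 st.py
```

```text
17.7167 [-1.9  3.1  0.3] [0.62 0.11 0.28] 41.8 [ 0.5423 -0.0392  0.0418] [0.6176 0.0281 0.0418] 44.99545991420746
```

>>> jog_arm:
  deltas: ".0002 -.007 0 4;.001 -.0141 0 8;.0022 -.021 0 12;.0039 -.0278 0 16;.0061 -.0345 0 20"

```text
t: 18.13
position: [0.5236, -0.0092, 0.0418]
eef_rot: [3.085, 0.592, -0.0]
contact_force: [-2.4, -1.3, 1.3]
gripper_width: 0.018
grasp_force: 45.0
```

```bash
python3 st.py
```

```text
18.1333 [-2.4 -1.3  1.3] [0.01 0.13 0.04] 21.7 [ 0.5236 -0.0092  0.0418] [0.6174 0.0283 0.0418] 44.982261657714844
```

>>> jog_arm:
  deltas: ".0002 -.007 0 4;.001 -.0141 0 8;.0022 -.021 0 12;.0039 -.0278 0 16;.0061 -.0345 0 20;.0061 -.0345 0 20"

```text
t: 18.63
position: [0.5163, 0.0254, 0.0418]
eef_rot: [3.141, 0.049, -0.001]
contact_force: [-3.0, -3.8, 2.0]
gripper_width: 0.0178
grasp_force: 45.0
```

```bash
python3 st.py
```

```text
18.6333 [-3.  -3.8  2. ] [-0.65  0.32 -0.19] 1.8 [0.5163 0.0254 0.0418] [0.6173 0.0286 0.0417] 45.017770528793335
```

>>> jog_arm:
  deltas: ".0006 .0106 0 -6;.0022 .021 0 -12;.0049 .0312 0 -18;.0087 .0411 0 -24;.0135 .0505 0 -30;.0193 .0594 0 -36;.0259 .0676 0 -42;.0334 .0751 0 -48;.0416 .0817 0 -54;.0505 .0875 0 -60"

```text
t: 19.47
position: [0.5705, -0.0611, 0.0419]
eef_rot: [2.689, 1.624, 0.001]
contact_force: [-0.8, 5.2, 1.3]
gripper_width: 0.0173
grasp_force: 45.0
```

>>> jog_arm:
  deltas: ".0006 .0106 0 -6;.0022 .021 0 -12;.0049 .0312 0 -18;.0087 .0411 0 -24;.0135 .0505 0 -30;.0193 .0594 0 -36;.0226 .0636 0 -39;.0226 .0636 0 -39;.0226 .0636 0 -39"

```text
t: 20.22
position: [0.6363, -0.0705, 0.0415]
eef_rot: [-1.999, -2.422, -0.0]
contact_force: [-2.3, 4.8, 2.1]
gripper_width: 0.0177
grasp_force: 45.0
```

```bash
python3 - <<'E'
from h import *
d=cam("wrist"); save(d,"s4a")
E
python3 st.py
```

```text
20.2667 [-1.9  5.3  2.5] [1.27 0.54 0.13] 100.9 [ 0.6361 -0.0705  0.0416] [0.6171 0.0287 0.0417] 44.98485803604126
```

>>> jog_arm:
  deltas: ".0006 -.0106 0 6;.0022 -.021 0 12;.0049 -.0312 0 18;.0087 -.0411 0 24;.0135 -.0505 0 30;.0135 -.0505 0 30;.0135 -.0505 0 30"

```text
t: 20.85
position: [0.5846, -0.0675, 0.0421]
eef_rot: [2.558, 1.822, 0.001]
contact_force: [-1.0, 1.1, 0.7]
gripper_width: 0.0173
grasp_force: 45.0
```

```bash
python3 - <<'E'
from h import *
d=cam("wrist"); save(d,"s4b")
E
python3 st.py
```

```text
20.9 [-1.8  2.3  0.4] [0.51 0.27 0.12] 70.9 [ 0.5847 -0.0675  0.042 ] [0.6177 0.028  0.042 ] 44.9895840883255
```

>>> jog_arm:
  deltas: ".0006 -.0106 0 6;.0022 -.021 0 12;.0049 -.0312 0 18;.0087 -.0411 0 24;.0135 -.0505 0 30;.0135 -.0505 0 30;.0135 -.0505 0 30"

```text
t: 21.48
position: [0.5412, -0.0379, 0.0418]
eef_rot: [2.943, 1.098, 0.0]
contact_force: [-2.3, -0.7, 0.4]
gripper_width: 0.0178
grasp_force: 45.0
```

```bash
python3 - <<'E'
from h import *
d=cam("wrist"); save(d,"s4c")
E
python3 st.py
```

```text
21.5333 [-2.3  1.2  1.7] [0.42 0.23 0.22] 40.9 [ 0.5413 -0.038   0.0418] [0.6176 0.0282 0.0417] 44.99249875545502
```

>>> jog_arm:
  deltas: ".0006 -.0106 0 6;.0022 -.021 0 12;.0049 -.0312 0 18;.0087 -.0411 0 24;.0135 -.0505 0 30;.0135 -.0505 0 30;.0135 -.0505 0 30"

```text
t: 22.12
position: [0.5188, 0.0092, 0.0418]
eef_rot: [3.127, 0.301, 0.001]
contact_force: [-1.5, -0.6, 2.2]
gripper_width: 0.0181
grasp_force: 45.0
```

```bash
python3 - <<'E'
from h import *
d=cam("wrist"); save(d,"s4d")
import glob
ims=[cv2.imread(f"pics/s4{k}.png")[0:135,205:355] for k in "abcd"]
cv2.imwrite("pics/q.png",cv2.resize(np.vstack([np.hstack(ims[:2]),np.hstack(ims[2:])]),None,fx=2.2,fy=2.2,interpolation=cv2.INTER_CUBIC))
E
python3 st.py
```

```text
22.1667 [-1.9  0.9  2.3] [ 0.22 -0.04  0.16] 11.0 [0.5188 0.009  0.0417] [0.6179 0.0282 0.0418] 44.984668493270874
```

View pics/q.png

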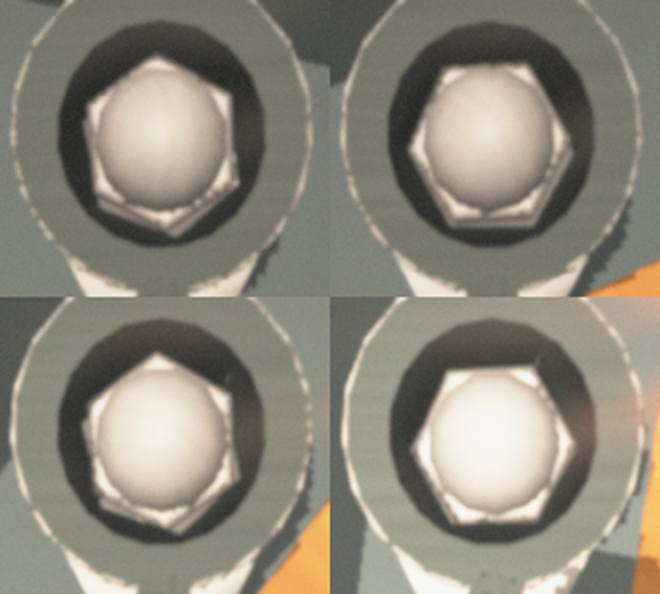

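The hexagon kept its world angle during stroke 4: its vertices sit at about 43° mod 60, having turned about 148° in all. That fits the stop being reached in stroke 3. I'll check with a slow stroke, watching the force.

>>> jog_arm:
  deltas: ".0006 .0106 0 -6;.0022 .021 0 -12;.0049 .0312 0 -18;.0087 .0411 0 -24;.0135 .0505 0 -30;.0193 .0594 0 -36;.0259 .0676 0 -42;.0334 .0751 0 -48;.0416 .0817 0 -54;.0505 .0875 0 -60"

```text
t: 23.0
position: [0.5848, -0.0675, 0.0416]
eef_rot: [-2.555, -1.827, -0.002]
contact_force: [0.3, 8.8, 1.1]
gripper_width: 0.0178
grasp_force: 45.0
```

>>> jog_arm:
  deltas: ".0002 -.007 0 4;.001 -.0141 0 8;.001 -.0141 0 8;.001 -.0141 0 8"

```text
t: 23.33
position: [0.5716, -0.0621, 0.0419]
eef_rot: [2.68, 1.639, 0.001]
contact_force: [-1.2, 1.6, 1.3]
gripper_width: 0.0178
grasp_force: 45.0
```

>>> jog_arm:
  deltas: ".0002 -.007 0 4;.001 -.0141 0 8;.001 -.0141 0 8;.001 -.0141 0 8"

```text
t: 23.67
position: [0.5596, -0.0547, 0.0419]
eef_rot: [2.787, 1.448, 0.001]
contact_force: [-0.3, 0.0, 0.9]
gripper_width: 0.0176
grasp_force: 45.0
```

>>> jog_arm:
  deltas: ".0002 -.007 0 4;.001 -.0141 0 8;.001 -.0141 0 8;.001 -.0141 0 8"

```text
t: 24.0
position: [0.5486, -0.0455, 0.0418]
eef_rot: [2.881, 1.251, 0.001]
contact_force: [-1.1, 1.2, 1.3]
gripper_width: 0.0175
grasp_force: 45.0
```

>>> jog_arm:
  deltas: ".0002 -.007 0 4;.001 -.0141 0 8;.001 -.0141 0 8;.001 -.0141 0 8"

```text
t: 24.33
position: [0.5391, -0.0354, 0.0418]
eef_rot: [2.961, 1.047, 0.001]
contact_force: [-1.9, -1.0, 1.6]
gripper_width: 0.0179
grasp_force: 45.0
```

>>> jog_arm:
  deltas: ".0002 -.007 0 4;.001 -.0141 0 8;.001 -.0141 0 8;.001 -.0141 0 8"

```text
t: 24.67
position: [0.5308, -0.0238, 0.0418]
eef_rot: [3.028, 0.837, 0.0]
contact_force: [-1.2, -3.3, 2.5]
gripper_width: 0.0179
grasp_force: 45.0
```

```bash
python3 st.py
```

```text
24.6667 [-1.2 -3.3  2.5] [-0.46 -0.03  0.22] 30.9 [ 0.5308 -0.0238  0.0418] [0.6175 0.0281 0.0418] 44.99273121356964
```

```bash
cat > nut.py <<'E'
from h import *
import sys
def prof(im):  # hex phase (deg clockwise from up, mod 60) from bright area within the dark socket
    g=cv2.GaussianBlur(cv2.cvtColor(im,cv2.COLOR_BGR2GRAY),(0,0),1)
    out=[]
    b=(g>115).astype(np.uint8)
    p=cv2.warpPolar(b,(46,720),(278.2,62.5),46,cv2.WARP_POLAR_LINEAR)
    r=np.array([ (np.argmax(row[18:]==0)+18) if (row[18:]==0).any() else 46 for row in p]).astype(float)
    th=np.arange(720)*.5  # from image right, clockwise
    c=np.sum((r-r.mean())*np.exp(-6j*np.radians(th)))
    ph=(-np.degrees(np.angle(c))/6+90)%60
    return ph,abs(c)/720
if __name__=="__main__":
    for n,t in (("w2",None),("s4a",100.9),("s4b",70.9),("s4c",40.9),("s4d",11.)):
        print(n,t,prof(cv2.imread(f"pics/{n}.png")), t and (t-prof(cv2.imread(f"pics/{n}.png"))[0])%60)
    d=cam("wrist"); save(d,sys.argv[1]); s=manip.get_state(); M=R.from_rotvec(s["eef_rot"]).as_matrix()
    a=np.degrees(np.arctan2(M[1,0],M[0,0])); p=prof(d["color"][:,:,::-1].copy()); print("now tool",a,p,"nut",(a-p[0])%60)
E
python3 nut.py s5a
```

```text
w2 None (np.float64(33.727324884633305), np.float64(0.1401218213455825)) None
s4a 100.9 (np.float64(54.97047935783581), np.float64(1.2001563702960272)) 45.92952064216419
s4b 70.9 (np.float64(30.677932097669753), np.float64(1.0035796364257858)) 40.22206790233025
s4c 40.9 (np.float64(52.663744777937026), np.float64(0.7852634696746604)) 48.23625522206297
s4d 11.0 (np.float64(28.434251267998647), np.float64(0.8576528643600102)) 42.56574873200135
now tool 30.85975317301173 (np.float64(59.08428291264035), np.float64(0.36488614236932976)) nut 31.77547026037138
```

>>> jog_arm:
  deltas: ".0002 -.007 0 4;.001 -.0141 0 8;.001 -.0141 0 8;.001 -.0141 0 8"

```text
t: 25.05
position: [0.5241, -0.0106, 0.0417]
eef_rot: [-3.079, -0.622, 0.0]
contact_force: [-1.1, -2.1, 2.4]
gripper_width: 0.0178
grasp_force: 45.0
```

```bash
python3 nut.py s5b|tail -1; python3 st.py
```

```text
now tool 22.841534133511253 (np.float64(34.93728437077995), np.float64(0.6790665898893857)) nut 47.904249762731304
25.1 [-2.5 -1.2  1.8] [ 0.07  0.01 -0.04] 22.8 [ 0.5242 -0.0108  0.0417] [0.6173 0.0284 0.0417] 44.99037444591522
```

>>> jog_arm:
  deltas: ".0002 -.007 0 4;.001 -.0141 0 8;.001 -.0141 0 8;.001 -.0141 0 8"

```text
t: 25.43
position: [0.5196, 0.0026, 0.0417]
eef_rot: [3.115, 0.407, -0.0]
contact_force: [-2.1, -2.6, 2.9]
gripper_width: 0.0179
grasp_force: 45.0
```

```bash
python3 nut.py s5c|tail -1; python3 st.py
```

```text
now tool 14.85797253859321 (np.float64(27.2499441238307), np.float64(0.711928771421597)) nut 47.60802841476251
25.4833 [-2.  -1.3  2.3] [-0.13 -0.   -0.09] 14.9 [0.5197 0.0025 0.0417] [0.6173 0.0284 0.0417] 44.99375581741333
```

>>> jog_arm:
  deltas: ".0002 -.007 0 4;.001 -.0141 0 8;.0022 -.021 0 12;.0027 -.0229 0 13;.0027 -.0229 0 13"

```text
t: 25.9
position: [0.5168, 0.0257, 0.0417]
eef_rot: [3.141, 0.05, 0.001]
contact_force: [-1.4, -0.1, 1.3]
gripper_width: 0.0177
grasp_force: 45.0
```

```bash
python3 nut.py s5d|tail -1; python3 st.py
python3 - <<'E'
import cv2,numpy as np
ims=[cv2.imread(f"pics/s5{k}.png")[0:135,205:355] for k in "abcd"]
cv2.imwrite("pics/q2.png",cv2.resize(np.vstack([np.hstack(ims[:2]),np.hstack(ims[2:])]),None,fx=2.2,fy=2.2,interpolation=cv2.INTER_CUBIC))
E
```

```text
now tool 1.8500873865644931 (np.float64(17.55255918942771), np.float64(0.7628254669069127)) nut 44.297528197136785
25.95 [-0.  -0.5  1.1] [-0.06 -0.22 -0.03] 1.9 [0.5169 0.0255 0.0417] [0.6178 0.0287 0.0418] 44.991214871406555
```

View pics/q2.png

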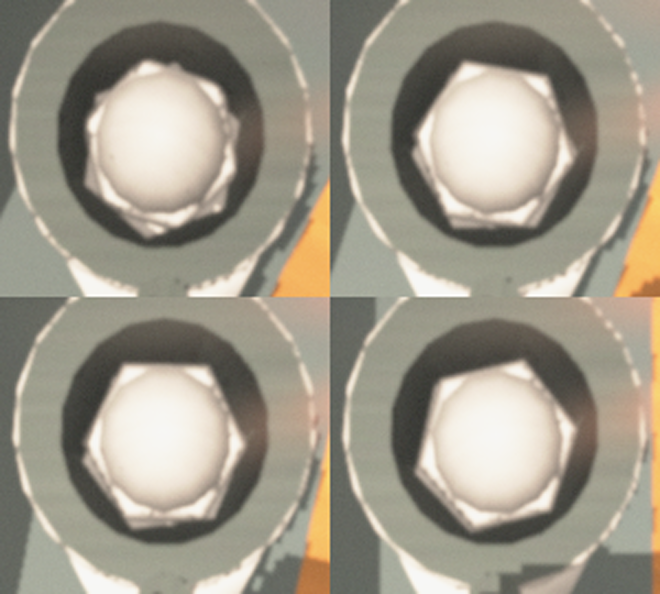

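The hexagon stays near 43–44° in every frame, so the nut isn't moving. In s5a the socket is twisted against it, then slips back. I'll resample this finely to tell a hard stop from a slipping pawl.

>>> jog_arm:
  deltas: ".0006 .0106 0 -6;.0022 .021 0 -12;.0049 .0312 0 -18;.0087 .0411 0 -24;.0135 .0505 0 -30;.0193 .0594 0 -36;.0259 .0676 0 -42;.0334 .0751 0 -48;.0334 .0751 0 -48"

```text
t: 26.7
position: [0.5528, -0.0495, 0.0417]
eef_rot: [-2.847, -1.327, -0.0]
contact_force: [-1.9, 4.9, 0.7]
gripper_width: 0.0175
grasp_force: 45.0
```

>>> jog_arm:
  deltas: ".0002 -.007 0 4;.001 -.0141 0 8;.001 -.0141 0 8"

```text
t: 26.95
position: [0.5411, -0.038, 0.0417]
eef_rot: [-2.938, -1.111, 0.0]
contact_force: [1.1, -2.7, 3.4]
gripper_width: 0.0174
grasp_force: 45.0
```

>>> jog_arm:
  deltas: ".0001 -.0035 0 2;.0002 -.007 0 4;.0002 -.007 0 4"

```text
t: 27.2
position: [0.5372, -0.0331, 0.0417]
eef_rot: [2.973, 1.014, 0.0]
contact_force: [-0.3, -0.4, 1.5]
gripper_width: 0.0179
grasp_force: 45.0
```

```bash
python3 st.py
```

```text
27.2 [-0.3 -0.4  1.5] [ 0.07 -0.2  -0.04] 37.7 [ 0.5372 -0.0331  0.0417] [0.6171 0.0287 0.0417] 44.99423682689667
```

>>> jog_arm:
  deltas: ".0001 -.0035 0 2;.0002 -.007 0 4;.0002 -.007 0 4"

```text
t: 27.45
position: [0.5332, -0.0274, 0.0417]
eef_rot: [3.007, 0.911, 0.0]
contact_force: [-0.3, -0.8, 2.3]
gripper_width: 0.018
grasp_force: 45.0
```

```bash
python3 st.py
```

```text
27.45 [-0.3 -0.8  2.3] [ 0.06 -0.26 -0.07] 33.7 [ 0.5332 -0.0274  0.0417] [0.6172 0.0286 0.0418] 44.99567270278931
```

>>> jog_arm:
  deltas: ".0001 -.0035 0 2;.0001 -.0035 0 2"

```text
t: 27.62
position: [0.5315, -0.0245, 0.0417]
eef_rot: [3.022, 0.859, 0.0]
contact_force: [-0.8, 0.1, 1.2]
gripper_width: 0.0179
grasp_force: 45.0
```

```bash
python3 st.py
```

```text
27.6167 [-0.8  0.1  1.2] [ 0.08 -0.21 -0.09] 31.7 [ 0.5315 -0.0245  0.0417] [0.6174 0.0286 0.0417] 44.99504506587982
```

>>> jog_arm:
  deltas: ".0001 -.0035 0 2;.0001 -.0035 0 2"

```text
t: 27.78
position: [0.5297, -0.0215, 0.0417]
eef_rot: [3.036, 0.806, 0.0]
contact_force: [0.2, -1.0, 2.4]
gripper_width: 0.0176
grasp_force: 45.0
```

```bash
python3 st.py
```

```text
27.7833 [ 0.2 -1.   2.4] [ 0.05 -0.27 -0.1 ] 29.7 [ 0.5297 -0.0215  0.0417] [0.6174 0.0286 0.0417] 44.99538481235504
```

>>> jog_arm:
  deltas: ".0001 -.0035 0 2;.0001 -.0035 0 2"

```text
t: 27.95
position: [0.5278, -0.0185, 0.0417]
eef_rot: [3.05, 0.753, -0.0]
contact_force: [-0.7, -1.2, 2.2]
gripper_width: 0.0175
grasp_force: 45.0
```

```bash
python3 st.py
```

```text
27.95 [-0.7 -1.2  2.2] [-0.01 -0.17 -0.08] 27.7 [ 0.5278 -0.0185  0.0417] [0.6172 0.0285 0.0416] 44.99460160732269
```

>>> jog_arm:
  deltas: ".0002 -.007 0 4;.001 -.0141 0 8;.001 -.0141 0 8"

```text
t: 28.2
position: [0.5222, -0.0057, 0.0417]
eef_rot: [3.094, 0.539, -0.0]
contact_force: [-0.4, -6.2, 3.1]
gripper_width: 0.0177
grasp_force: 45.0
```

```bash
python3 st.py;python3 nut.py s6a|tail -1
```

```text
28.2 [-0.4 -6.2  3.1] [-0.81 -0.16  0.02] 19.7 [ 0.5222 -0.0057  0.0417] [0.6172 0.0284 0.0417] 44.98894929885864
now tool 19.91483297065777 (np.float64(43.07251361062002), np.float64(0.7660855375585055)) nut 36.84231936003775
```

>>> jog_arm:
  deltas: ".0002 -.007 0 4;.0002 -.007 0 4"

```text
t: 28.42
position: [0.5201, 0.0006, 0.0417]
eef_rot: [3.111, 0.432, -0.0]
contact_force: [-0.8, -8.5, 2.7]
gripper_width: 0.0176
grasp_force: 45.0
```

```bash
python3 st.py;python3 nut.py s6b|tail -1
```

```text
28.4167 [-0.8 -8.5  2.7] [-1.18 -0.17  0.12] 15.8 [0.5201 0.0006 0.0417] [0.6173 0.0282 0.0417] 44.98541593551636
now tool 15.956222912215827 (np.float64(40.602974677846674), np.float64(0.6573633802176159)) nut 35.353248234369154
```

>>> jog_arm:
  deltas: ".0002 -.007 0 4;.0002 -.007 0 4"

```text
t: 28.63
position: [0.5184, 0.0074, 0.0417]
eef_rot: [3.124, 0.323, -0.001]
contact_force: [-0.8, -6.2, 2.9]
gripper_width: 0.0179
grasp_force: 45.0
```

```bash
python3 st.py;python3 nut.py s6c|tail -1
```

```text
28.6333 [-0.8 -6.2  2.9] [-1.19 -0.2   0.09] 11.8 [0.5184 0.0074 0.0417] [0.6173 0.0281 0.0416] 44.985167384147644
now tool 11.966672275340596 (np.float64(39.27341400289555), np.float64(0.4868021862148846)) nut 32.69325827244505
```

>>> jog_arm:
  deltas: ".0002 -.007 0 4;.001 -.0141 0 8;.001 -.0141 0 8"

```text
t: 28.93
position: [0.5164, 0.0223, 0.0417]
eef_rot: [-3.14, -0.103, 0.001]
contact_force: [-2.5, -3.8, 2.6]
gripper_width: 0.0174
grasp_force: 45.1
```

```bash
python3 st.py;python3 nut.py s6d|tail -1
```

```text
28.9333 [-2.5 -3.8  2.6] [-0.62 -0.13 -0.38] 3.8 [0.5164 0.0223 0.0417] [0.6172 0.0289 0.0416] 45.06025671958923
now tool 3.9376296162797018 (np.float64(15.255642216856245), np.float64(0.4941948959463246)) nut 48.681987399423456
```

>>> jog_arm:
  deltas: ".0002 -.007 0 4;.0002 -.007 0 4"

```text
t: 29.15
position: [0.5163, 0.0291, 0.0417]
eef_rot: [-3.141, 0.006, 0.001]
contact_force: [-1.0, -2.7, 2.5]
gripper_width: 0.0176
grasp_force: 45.0
```

```bash
python3 st.py;python3 nut.py s6e|tail -1
```

```text
29.15 [-1.  -2.7  2.5] [-0.59 -0.08 -0.34] -0.2 [0.5163 0.0291 0.0417] [0.6173 0.0287 0.0416] 45.04083573818207
now tool -0.069690360807912 (np.float64(12.583361891520582), np.float64(0.6627470536898387)) nut 47.34694774767151
```

With 6–8.5 N on the handle (it turned at about 3 N before), the nut stayed put until the pawl slipped, so it is at its hard stop. Lift off and go to look at the clip.

>>> jog_arm:
  deltas: ".0002 .0018 -.003 -1;.0002 .0018 -.01 -1;.0002 .0018 -.02 -1;.0002 .0018 -.035 -1;0 0 -.06 -1;0 0 -.1 -1;0 0 -.14 -1;0 0 -.18 -1;0 0 -.2 -1"

```text
t: 29.95
position: [0.5173, 0.0291, 0.2469]
eef_rot: [-3.141, -0.021, -0.008]
contact_force: [1.5, -0.2, -4.4]
gripper_width: 0.0177
grasp_force: 45.0
```

```bash
python3 st.py; python3 -c "
from h import *
print(go(.369,-.182,.25,11))"
```

```text
29.95 [ 1.5 -0.2 -4.4] [-0.04  0.28  0.02] 0.8 [0.5173 0.0291 0.2469] [0.6183 0.0304 0.2475] 44.98455047607422
[-151.1   209.1    -3.9   -10.24]
```

>>> jog_arm:
  deltas: "-.025 .035 0 -2;-.05 .07 0 -4;-.075 .105 0 -6;-.1 .14 0 -8;-.125 .175 0 -10;-.151 .209 0 -10.2;-.151 .209 0 -10.2;-.151 .209 0 -10.2"

```text
t: 30.62
position: [0.3654, -0.1831, 0.242]
eef_rot: [-3.128, -0.292, 0.002]
contact_force: [0.7, 0.0, -4.6]
gripper_width: 0.0175
grasp_force: 45.0
```

```bash
cat > clip.py <<'E'
from h import *
from scipy.optimize import minimize
import sys
d=cam("wrist"); save(d,sys.argv[1]); s=manip.get_state(); print(s["position"])
mm=manip.masks_of("wrist","clip_seat")
for m in mm: print(m["score"],m["rect"])
reg=mm[int(sys.argv[2]) if len(sys.argv)>2 else 0]["region"]
def box(x0,x1,y0,y1,z0,z1): return np.array([[x,y,z] for x in(x0,x1) for y in(y0,y1) for z in(z0,z1)])
parts=[box(-.075,.075,-.033,.033,0,.005)]+[box(c-.007,c+.007,-.02,.02,0,.075) for c in(-.038,.038)]
def render(p):
    im=np.zeros((420*2,560*2),np.uint8); c,sn=np.cos(p[2]),np.sin(p[2])
    for b in parts:
        w=np.c_[p[0]+c*b[:,0]-sn*b[:,1],p[1]+sn*b[:,0]+c*b[:,1],b[:,2]]
        cv2.fillConvexPoly(im,cv2.convexHull((proj(d,w)*2).round().astype(np.int32)),1)
    return im
R2=cv2.resize(reg.astype(np.uint8),None,fx=2,fy=2,interpolation=cv2.INTER_NEAREST)
f=lambda q: -(lambda a: (a&R2).sum()/(a|R2).sum())(render([q[0]/1e3,q[1]/1e3,q[2]/100]))
best=min((minimize(f,[433,-302,a],method="Nelder-Mead",options=dict(initial_simplex=np.array([[433,-302,a],[443,-302,a],[433,-290,a],[433,-302,a+8]]))) for a in(8,20,30)),key=lambda r:r.fun)
x=best.x; print("clip",x[0],x[1],np.degrees(x[2]/100),"IoU",-best.fun)
E
python3 clip.py clip1
```

```text
[ 0.36664842 -0.18218645  0.2420412 ]
0.84 [352.3, 75.1, 430.4, 189.8]
0.73 [328.4, 264.9, 375.5, 284.3]
0.67 [457.5, 148.7, 548.3, 265.2]
clip 439.00813235426466 -303.6806440754756 10.645310329455574 IoU 0.9588397282908023
```

```bash
python3 -c "
from h import *
a=np.radians(10.6); o=np.array([.439,-.3037])-.03*np.array([np.cos(a),np.sin(a)])+.0*0
o=o+.11*np.array([np.sin(a),-np.cos(a)]); print(o,go(o[0],o[1],.24,10.6))"
```

```text
[ 0.42974659 -0.41734143] [1.690e+01 2.433e+02 2.000e+00 2.200e-01]
```

>>> jog_arm:
  deltas: ".003 .04 0 0;.006 .08 0 0;.009 .12 0 0;.012 .16 0 0;.015 .2 0 0;.017 .243 0 0;.017 .243 0 0;.017 .243 0 0"

```text
t: 31.38
position: [0.4319, -0.4176, 0.2408]
eef_rot: [-3.127, -0.299, 0.001]
contact_force: [-0.1, 0.7, -4.8]
gripper_width: 0.0176
grasp_force: 45.0
```

```bash
sed -i 's/^reg=.*/u=proj(d,[[.439,-.3037,.0]])[0].round().astype(int); print(u); reg=[m["region"] for m in mm if m["region"][max(u[1]-15,0):u[1]+15,u[0]-15:u[0]+15].any()][0]/' clip.py
cat >> clip.py <<'E'
for m in manip.masks_of("wrist","wrench_ring"):
    r=m["region"]; w=np.nonzero(r.any(0))[0]; print("wrench",m["score"],m["rect"])
E
python3 clip.py clip2; python3 st.py
```

```text
[ 0.43116543 -0.41607752  0.24071787]
0.8 [423.2, 180.4, 520.5, 291.4]
0.78 [155.7, 91.8, 221.8, 206.1]
0.69 [293.7, 167.3, 340.6, 278.6]
0.55 [167.3, 278.5, 209.2, 282.0]
[196 152]
clip 439.19429835480105 -303.05021147969774 10.411594750984092 IoU 0.9499646809512597
wrench 0.79 [213.1, 0.9, 348.7, 372.4]
31.5333 [-0.2  0.9 -4.8] [-0.06  0.32 -0.01] 11.0 [ 0.4306 -0.4151  0.2411] [ 0.5298 -0.3958  0.241 ] 44.98446822166443
```

```bash
python3 -c "
from h import *
print(go(.438,-.3036,.12,10.5))"
```

```text
[  28.6  -107.8   121.3     0.49]
```

>>> jog_arm:
  deltas: ".01 -.04 0 .5;.02 -.08 0 .5;.0286 -.108 0 .5;.0286 -.108 .03 .5;.0286 -.108 .06 .5;.0286 -.108 .09 .5;.0286 -.108 .115 .5;.0286 -.108 .121 .5;.0286 -.108 .121 .5;.0286 -.108 .121 .5"

```text
t: 32.37
position: [0.4386, -0.3053, 0.1217]
eef_rot: [3.128, 0.285, 0.001]
contact_force: [0.8, 0.6, -4.3]
gripper_width: 0.0177
grasp_force: 45.0
```

```bash
python3 -c "
from h import *
print(go(.438,-.3036,.085,10.5))"; python3 st.py
```

```text
[-0.3  -1.8  36.7  -0.08]
32.3667 [ 0.8  0.6 -4.3] [-0.05  0.32 -0.  ] 10.4 [ 0.4386 -0.3053  0.1217] [ 0.5379 -0.287   0.1217] 44.98483121395111
```

>>> jog_arm:
  deltas: "0 -.0015 .015 0;0 -.0015 .03 0;0 -.0015 .037 0;0 -.0015 .037 0;0 -.0015 .037 0"

```text
t: 32.78
position: [0.4383, -0.3046, 0.0848]
eef_rot: [3.128, 0.284, 0.002]
contact_force: [0.0, -0.1, -4.5]
gripper_width: 0.0177
grasp_force: 45.0
```

```bash
python3 -c "
from h import *
print(go(.438,-.3036,.06,10.5))"; python3 st.py
```

```text
[-0.1  -1.1  24.8  -0.13]
32.7833 [ 0.  -0.1 -4.5] [-0.01  0.41 -0.05] 10.4 [ 0.4383 -0.3046  0.0848] [ 0.5377 -0.2864  0.0849] 44.98470604419708
```

>>> jog_arm:
  deltas: "0 0 .004 0;0 0 .008 0;0 0 .012 0;0 0 .016 0;0 0 .02 0;0 0 .02 0"

```text
t: 33.28
position: [0.4377, -0.3044, 0.063]
eef_rot: [3.129, 0.284, -0.0]
contact_force: [0.4, -1.1, -4.8]
gripper_width: 0.0177
grasp_force: 45.0
```

```bash
python3 st.py
```

```text
33.2833 [ 0.4 -1.1 -4.8] [-0.3   0.37 -0.11] 10.4 [ 0.4377 -0.3044  0.063 ] [ 0.5371 -0.2863  0.063 ] 44.98968780040741
```

Entering without resistance; keep pressing.

>>> jog_arm:
  deltas: "0 -.0005 .003 0;0 -.0005 .006 0;0 -.0005 .009 0;0 -.0005 .012 0;0 -.0005 .012 0"

```text
t: 33.7
position: [0.4374, -0.3035, 0.051]
eef_rot: [-3.128, -0.284, 0.001]
contact_force: [1.0, -1.4, -5.2]
gripper_width: 0.0176
grasp_force: 45.0
```

>>> jog_arm:
  deltas: "0 0 .002 0;0 0 .004 0;0 0 .006 0;0 0 .008 0;0 0 .009 0;0 0 .009 0"

```text
t: 34.2
position: [0.4371, -0.3032, 0.0422]
eef_rot: [-3.128, -0.284, 0.002]
contact_force: [-0.1, 0.2, -4.2]
gripper_width: 0.0176
grasp_force: 45.0
```

```bash
python3 st.py
```

```text
34.2 [-0.1  0.2 -4.2] [-0.02  0.38  0.03] 10.4 [ 0.4371 -0.3032  0.0422] [ 0.5364 -0.285   0.0421] 44.984636306762695
```

>>> jog_arm:
  deltas: "0 0 .001 0;0 0 .002 0;0 0 .003 0;0 0 .003 0"

```text
t: 34.53
position: [0.4375, -0.3037, 0.0407]
eef_rot: [-3.129, -0.284, 0.0]
contact_force: [-5.0, 2.2, 11.0]
gripper_width: 0.0177
grasp_force: 45.0
```

```bash
python3 st.py; python3 clip.py clip3 2>&1 | tail -8
python3 - <<'E'
from h import *
d=cam("top"); save(d,"top3")
for n in("jaw","clip_seat","wrench_grip"):
  for m in manip.masks_of("top",n)[:2]: print(n,m["score"],m["rect"])
a=np.radians(10.5)
print(proj(d,[[.439+k*np.cos(a),-.3034+k*np.sin(a),.048] for k in(.1,.038,-.038,-.072)]).round(1))
E
```

```text
34.5333 [-5.   2.2 11. ] [0.5  0.67 0.12] 10.4 [ 0.4375 -0.3037  0.0407] [ 0.5368 -0.2855  0.0407] 44.987043142318726
[ 0.43741354 -0.30362013  0.04068094]
0.79 [226.0, 117.8, 330.2, 370.0]
[280 227]
clip 438.37429399603 -302.84370872268414 10.724616774061321 IoU 0.357223180983132
wrench 0.9 [210.9, 0.5, 346.5, 372.9]
jaw 0.57 [358.9, 228.8, 370.7, 255.6]
jaw 0.43 [415.0, 221.7, 424.5, 248.8]
clip_seat 0.96 [351.9, 222.9, 382.9, 257.1]
clip_seat 0.73 [414.8, 219.7, 434.3, 256.9]
wrench_grip 0.51 [309.9, 186.5, 318.6, 196.8]
[[317.  193. ]
 [320.  209.3]
 [323.8 229.6]
 [325.5 238.7]]
```

>>> jog_arm:
  deltas: "0 0 .001 0;0 0 .001 0;0 0 0 0;0 0 -.001 0;0 0 -.001 0"

```text
t: 35.3
position: [0.4378, -0.3039, 0.0411]
eef_rot: [3.128, 0.284, 0.001]
contact_force: [-0.5, -0.1, 2.1]
gripper_width: 0.0173
grasp_force: 45.0
```

>>> jog_arm:
  deltas: "0 0 0 0;0 0 0 0;0 0 0 0;0 0 0 0;0 0 0 0;0 0 0 0"
  gripper: 0.3

```text
t: 35.8
position: [0.4377, -0.3038, 0.0407]
eef_rot: [3.129, 0.284, 0.0]
contact_force: [-0.2, -0.6, -0.5]
gripper_width: 0.0305
grasp_force: 0.0
```

```bash
python3 st.py
```

```text
35.8 [-0.2 -0.6 -0.5] [0.01 0.15 0.03] 10.4 [ 0.4377 -0.3038  0.0407] [ 0.5371 -0.2856  0.0407] 0.0
```

Lift away and look from the side for a check by numbers.

>>> jog_arm:
  deltas: "0 0 -.01 0;0 0 -.03 0;0 0 -.06 0;0 0 -.1 0;0 0 -.14 0;0 0 -.18 0;0 0 -.21 0;0 0 -.21 0"

```text
t: 36.47
position: [0.4405, -0.3058, 0.2582]
eef_rot: [3.121, 0.283, 0.014]
contact_force: [0.7, -0.4, 0.4]
gripper_width: 0.0309
grasp_force: 0.0
```

>>> jog_arm:
  deltas: "0 -.04 0 0;0 -.08 0 0;0 -.11 0 0;-.03 -.11 0 0;-.03 -.11 0 0;-.03 -.11 0 0;-.03 -.11 0 0"

```text
t: 37.05
position: [0.3888, -0.2014, 0.251]
eef_rot: [3.128, 0.283, 0.002]
contact_force: [-0.9, 0.1, 0.3]
gripper_width: 0.0304
grasp_force: 0.0
```

```bash
python3 st.py; python3 - <<'E'
from h import *
d=cam("wrist"); save(d,"fin")
for n in("wrench_grip","jaw","clip_seat"):
  for m in manip.masks_of("wrist",n)[:2]: print(n,m["score"],m["rect"])
m=manip.masks_of("wrist","wrench_grip")[0]["region"].astype(np.uint8)
P=at(d,cv2.findNonZero(m).reshape(-1,2),.052)[:,:2]
print(cv2.minAreaRect((P*1000).astype(np.float32)))
a=np.radians(10.5);u=np.array([np.cos(a),np.sin(a)]);n=np.array([-u[1],u[0]])
q=P-np.array([.439,-.3034]); s=q@u; v=q@n
for lo,hi in((-.085,-.065),(-.06,-.05),(-.03,.03),(.05,.07),(.075,.12)):
    k=(s>lo)&(s<hi); print(lo,hi,k.sum(), (v[k].min(),v[k].max()) if k.any() else "")
print("extent",s.min(),s.max())
# dark rubber along axis
t=np.arange(-.08,.14,.004); px=proj(d,np.c_[np.array([.439,-.3034])+t[:,None]*u,np.full(len(t),.057)]).round().astype(int)
print([(round(x*1000),int(d["color"][v_,u_].mean())) for x,(u_,v_) in zip(t,px)])
E
```

```text
37.05 [-0.9  0.1  0.3] [-0.03  0.19 -0.01] 10.3 [ 0.3888 -0.2014  0.251 ] [ 0.4882 -0.1833  0.2511] 0.0
wrench_grip 0.89 [349.4, 31.7, 406.3, 212.9]
jaw 0.59 [451.7, 189.9, 494.3, 275.5]
jaw 0.56 [345.6, 110.3, 377.0, 192.9]
clip_seat 0.79 [434.4, 163.8, 517.0, 277.4]
clip_seat 0.63 [299.6, 280.0, 355.6, 379.4]
((465.81158447265625, -290.1380615234375), (201.7607879638672, 64.24259185791016), 4.923596382141113)
-0.085 -0.065 119 (np.float64(-0.014403060482200173), np.float64(0.008585836574295902))
-0.06 -0.05 103 (np.float64(-0.01207617178342528), np.float64(0.006583683760280203))
-0.03 0.03 885 (np.float64(-0.01222631673953182), np.float64(0.010459094544145028))
0.05 0.07 475 (np.float64(-0.016272934879578458), np.float64(0.020808925201367012))
0.075 0.12 1789 (np.float64(-0.03070873697521179), np.float64(0.03372069874652049))
extent -0.07337373255468085 0.12868854736853041
[(-80, 97), (-76, 94), (-72, 129), (-68, 199), (-64, 188), (-60, 208), (-56, 224), (-52, 219), (-48, 149), (-44, 126), (-40, 129), (-36, 128), (-32, 128), (-28, 133), (-24, 115), (-20, 42), (-16, 34), (-12, 41), (-8, 37), (-4, 34), (0, 39), (4, 38), (8, 33), (12, 39), (16, 38), (20, 47), (24, 132), (28, 135), (32, 135), (36, 136), (40, 134), (44, 135), (48, 135), (52, 137), (56, 136), (60, 122), (64, 70), (68, 102), (72, 108), (76, 111), (80, 87), (84, 128), (88, 152), (92, 157), (96, 157), (100, 163), (104, 142), (108, 99), (112, 85), (116, 84), (120, 110), (124, 120), (128, 135), (132, 143), (136, 142), (140, 143)]
```

```bash
python3 -c "
from rig import manip
print(manip.hand_in())"
```

```text
the job is handed in; nothing more can be done
None
```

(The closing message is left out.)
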